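# Run down the loose wing nut of the apple wedger

## Task

The apple wedger on the table is being put together after washing: its blade ring lies on the two studs, one wing nut is tight, but the other still stands up its stud, loose. Push the loose wing nut round clockwise (seen from above) with a fingertip, one wing at a time and with as many strokes as it takes, until it sits fully down on the blade ring's ear and stops turning, then take the hand away. Do not grip or pinch the nut, leave the other wing nut tight, and leave the pusher, guide rods, bowl, fruit and the other things about the wedger where they are.

Things in the scene. Friction and masses are not known exactly. Their poses are not given: they have to be found in the camera images.
- wedger: apple wedger, a fixed aluminium stand with a round steel blade ring on top. Origin: on the table under the middle of the ring; z up. Frame top 162 mm above the table, legs splay to 142 mm from the origin. Its two brass wing nuts sit on upright studs at y = +84 mm (loose) and y = -84 mm (tight). At x = +86 and -86 mm are empty bosses. Nothing of it is higher than studs and nuts
- loose_nut (a joint): turn of the loose wing nut on its stud, rad. Grows clockwise seen from above; 0 = seated on the ear, where it stops hard; it starts 8 to 12.5 rad (1.3 to 2 turns) short of that, at a negative value. It sinks 4 mm a turn. Friction 0.03 N m: a push of 1 to 2 N on a wing turns it, and it stays where it is left
- loose_nut_axis (a point): point on the loose nut's axis at its underside, moving with it: 168.5 mm above the table when seated, 5 to 8 mm more at the start. z up; x points along one wing (the other along -x). Boss 25 mm across, 14.5 mm high. Each wing: upright plate 5 mm thick, rising outward from the boss to a lobe 20 to 31 mm from the axis, whose top is 32 mm and lower edge 11 (inside) to 20 mm (tip) above this point
- tight_nut (a joint): turn of the tight wing nut on the other stud, rad; 0 = tight on its ear, negative = backed off anticlockwise. It needs about 0.35 N m to move
- tight_nut_axis (a point): the same point on the tight wing nut, which is of the same make and size; 168.5 mm above the table. x along one wing, z up
- bowl: steel bowl, 132 mm across and 55 mm high, under the blade ring; origin at the centre of its underside
- pusher: the wedger's pusher head, loose, standing on its fins: 172 mm crossbar along its y, 90 mm plunger, black knob on top, 126 mm high; origin at the centre of its underside
- rod_a: steel guide rod, 10 mm thick and 198 mm long, lying along its x on 16 mm square collars; origin under its middle on the table
- rod_b: second guide rod, the same
- apple: red apple, 76 mm across, 67 mm high; origin at the centre of its underside
- lemon: lemon standing on end, 54 mm across, 60 mm high; origin at the centre of its underside
- brush: wooden-handled brush lying on the table, about 190 mm long; origin under it
- mug: white mug, 82 mm across, 92 mm high; origin at the centre of its underside
- blade_ring (a point): centre of the blade ring's rim: steel ring 104 mm across, rim 179 mm above the table, 8 blades inside
- loose_ear (a point): top of the blade ring's ear on the loose nut's stud, on the stud's axis, 166 mm above the table: the ear is 4 mm thick, 30 mm wide and runs to the blade ring. The nut's 2.5 mm washer (29 mm across, it rides under the nut) seats here. The stud is 14 mm thick, its top 32 mm above this point

How it is judged:
By the outcome, as a careful person would: the job done as asked, in the order asked, and still so for the second after the job is handed in, with the robot touching nothing.
It also fails if it takes over 64 s, if anything falls off the work surface, if the arm or the gripper's body presses on something with over 40 N, if the wrist force passes 120 N, or if a joint passes its speed limit or range.

## Robot

A 6-joint arm with a two-finger parallel gripper is mounted at the origin on the work surface. World frame = base frame: x ahead of the robot, y to its left, z up, the work surface at z = 0. Lengths are in mm, angles in rad, forces in N, time in s.
With the tool pointing down it reaches from about 275 to 1000 mm from the base axis. Payload 8.4 kg.
Tool frame: the origin (TCP) lies at the very end of the fingers, on their centre line; the grasp point (between the pads) lies 19 mm behind it; z points along the fingers, y is the line along which they close (so a half turn about z gives the same grasp; the last joint's range is limited). The gripper opens to 85 mm and grips with 20 to 120 N. Pads are 22 mm wide; open, the fingers measure 114 mm over their backs; the gripper's body (76 mm by 85 mm) begins 54 mm behind the grasp point. The pads swing forward as they close: fully open they stand 13 mm farther back than shut.
Start: joints at [1.283, 0.353, 1.633, -0, 1.155, -0.002], TCP at [176.202, 599.651, 231.281] pointing down, gripper open.
Joint ranges: [-2.63, 2.63], [-0.92, 2.1], [0.06, 2.66], [-1.3, 4.44], [0, 2.69], [-3.02, 3.02]. Speed limits (rad/s): [2.22, 2.22, 2.79, 3.14, 3.14, 3.14].

## Interface

Orientations are given as a unit quaternion [x, y, z, w].
In Python, from cell import monitor, read_camera, workorder, nets gives the robot as it stands.
- The arm moves only by the tool send_rows, never from a script. Its argument "motion" is a list of rows, each an object with "dr": the turn, a rotation vector about the world's x, y, z in degrees, a list of three; "offset": the shift along the world's x, y, z in mm, a list of three; "hand": the closure, from 0 (fully open) to 1 (shut). In form: [{"dr": [rx, ry, rz], "offset": [x, y, z], "hand": hand}, ...]. A call has 1 to 10 rows; each row is the pose to reach, as a shift and turn from the pose commanded when the call began; what a row does not reach only later rows make up. A row lasts 1/10 s, in which the tool goes at most 50 mm and 8.59 degrees, less where a joint would pass 70% of its speed; a pose out of reach is approached as far as the arm can. A call with a gripper value outside its range is refused whole. The fingers move at their own pace and stop on an object; the grip force is fixed at half the most. Time passes only in rows, so rows that repeat a pose let the fingers close. It gives the time, the measured TCP pose, the force, the opening and the grip force at its end, in the units of the state.
- monitor.read_state(): the state, without advancing time (a new reading comes with each control period).
- read_camera(name): name is "side" or "top"; returns a dict with "img" (400x640x3 uint8, blue, green, red), "range_z" (400x640 float32, mm along the optical axis (not along the pixel's ray), 0 where there is no reading), "camera_matrix" (3x3 intrinsics, pixels), "extrinsics" (4x4, takes a point from camera to world coordinates). Camera axes: x right, y up, looking along -z (the intrinsics and any distortion apply to the point x, -y, -z); pixel columns grow to the right and rows downward; lengths in mm; the calibration is good to about 2 mm. A picture is of the moment at which its call begins.
- workorder.hand_in(): hands the job in; it is judged then, once.
Trained networks look in the newest picture that a camera, given by its name, has taken for a name from the list of things; names that differ only in an ending like _2 or _b are one class to them, and where a whole thing is asked for, a point or a joint stands for the part that bears it (a point fixed in the world has none). Each returns a list of dicts, best first, with "p" (0 to 1); they miss things now and then, are a little off and sometimes report something else, mostly with a low value. They report only what shows in the picture. A call takes as long as a camera call.
- nets.cut_out(camera, thing): "mask" (400x640 bool, what is visible of it) and "uv" ([column, row] in pixels, amid what is visible of it).
The state is a dict: "time_s": time; "q": joint angles; "qd": joint speeds; "tau": joint torques, N m; "ee_pos": TCP position; "tcp_rot": TCP orientation; "force": force on the tool from outside, world axes, zero at the start; "torque": the same for the moment, N m; "gripper_width": opening from 0.0 (shut) to 1.0 (fully open); "grasp_force": force on a finger pad.
Only numpy, scipy, OpenCV 4.12 (cv2) and the standard library are available. Lean on these libraries where they do the work, as an engineer would, in place of code of your own. Each camera call takes 0.05 s, during which the arm holds its last target. There are 200 camera calls.

## Working session

There is one attempt and no reset: what is moved stays moved. The work goes in short steps, Python scripts to look and compute and a tool call to move; the robot and the scene stay as the last step left them, time stands still between calls to the robot, and variables do not carry over. Pictures are saved under pics/ and viewed, at most 10 in all, crops included, and the job is handed in when it is done.

Besides the shell and the picture viewer there is one more tool, called after "Call:" in YAML: its name, and indented under it one key for each argument. send_rows: Moves the arm, as the interface text tells. Its arguments: {"type":"object","properties":{"motion":{"type":"array","items":{"type":"object","properties":{"dr":{"type":"array","items":{"type":"number"}},"offset":{"type":"array","items":{"type":"number"}},"hand":{"type":"number"}}}}},"required":["motion"]}

```bash
mkdir -p pics
cat > h.py <<'E'
import numpy as np, cv2
from cell import monitor, read_camera, workorder, nets
def world(c,mask=None):
    K=c["camera_matrix"];z=c["range_z"];v,u=np.nonzero((z>0)&(mask if mask is not None else True))
    d=z[v,u];p=np.stack([(u-K[0,2])/K[0,0]*d,-(v-K[1,2])/K[1,1]*d,-d,np.ones_like(d)])
    return (c["extrinsics"]@p)[:3].T,u,v
def pix(c,P):
    q=np.linalg.inv(c["extrinsics"])@np.append(P,1);K=c["camera_matrix"]
    return K[0,0]*q[0]/-q[2]+K[0,2],K[1,1]*-q[1]/-q[2]+K[1,2]
E
python3 - <<'E'
from h import *
for n in("top","side"):
    c=read_camera(n);cv2.imwrite(f"pics/{n}0.png",c["img"]);print(n,c["extrinsics"].round(2).tolist(),c["camera_matrix"].tolist())
    for t in("loose_nut","tight_nut","blade_ring","wedger","pusher","apple","lemon","mug"):
        for r in nets.cut_out(n,t)[:2]:
            P,u,v=world(c,r["mask"])
            if len(P): print(t,round(r["p"],2),np.round(r["uv"]),len(P),np.median(P,0).round(),P.min(0).round(),P.max(0).round())
E
```

```text
top [[0.02, 0.98, -0.2, 367.36], [-1.0, 0.02, -0.01, -9.05], [-0.01, 0.2, 0.98, 1292.89], [0.0, 0.0, 0.0, 1.0]] [[366.60535228077504, 0.0, 314.9126197102514], [0.0, 366.60535228077504, 197.9596292689443], [0.0, 0.0, 1.0]]
loose_nut 0.58 [328. 183.] 27 [635. -31. 198.] [624. -52. 183.] [660. -15. 210.]
tight_nut 0.5 [348. 229.] 42 [486. -95. 188.] [ 477. -126.    1.] [502. -75. 203.]
blade_ring 0.88 [345. 206.] 1637 [570. -89. 161.] [ 444. -206.   -5.] [704.  71. 210.]
wedger 0.72 [342. 208.] 1684 [556. -74. 162.] [ 441. -206.   -3.] [691.  68. 210.]
pusher 0.83 [280. 231.] 750 [495. 122.  63.] [425.  66.  -4.] [580. 192. 131.]
apple 0.61 [378. 176.] 366 [ 704. -213.   62.] [ 672. -251.   -4.] [ 762. -178.   73.]
lemon 0.46 [397. 209.] 208 [ 584. -268.   48.] [ 563. -304.   -3.] [ 620. -247.   63.]
mug 0.71 [426. 256.] 683 [ 426. -378.   35.] [ 368. -411.   -2.] [ 466. -325.   98.]
side [[0.81, 0.36, -0.47, -7.61], [-0.59, 0.47, -0.66, -817.33], [-0.01, 0.81, 0.59, 865.5], [0.0, 0.0, 0.0, 1.0]] [[454.322195616127, 0.0, 320.3497818802689], [0.0, 454.322195616127, 191.27489734849232], [
[... 168 characters left out ...]
.] [645. -29. 207.]
blade_ring 0.96 [335. 210.] 2809 [ 546. -102.  161.] [ 435. -206.   -4.] [772. 161. 209.]
wedger 0.78 [329. 210.] 3024 [548. -95. 160.] [ 432. -206.   -5.] [841. 214. 209.]
wedger 0.28 [383. 277.] 409 [ 573. -282.   42.] [ 555. -299.   -5.] [ 638. -216.   62.]
pusher 0.93 [271. 208.] 1097 [484. 106.  59.] [410.  55.  -5.] [598. 279. 128.]
apple 0.57 [406. 240.] 642 [ 691. -228.   54.] [ 666. -256.   -3.] [ 792. -138.   78.]
apple 0.21 [335. 208.] 3158 [547. -98. 159.] [ 432. -207.   -5.] [841. 214. 209.]
mug 0.94 [362. 328.] 1997 [ 414. -363.   57.] [ 360. -413.   -2.] [ 523. -282.   95.]
mug 0.58 [385. 276.] 357 [ 572. -284.   44.] [ 555. -299.   11.] [ 601. -256.   62.]
```

View pics/top0.png

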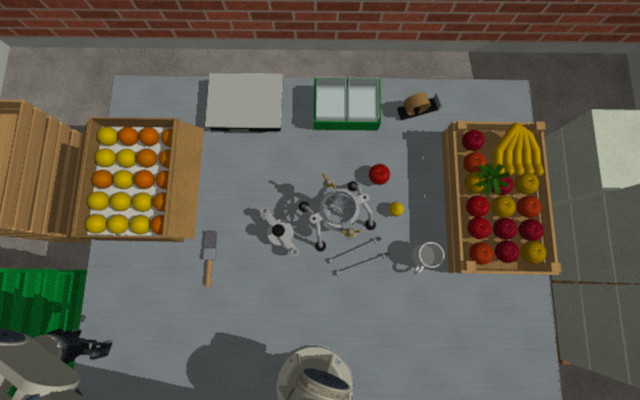

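View pics/side0.png

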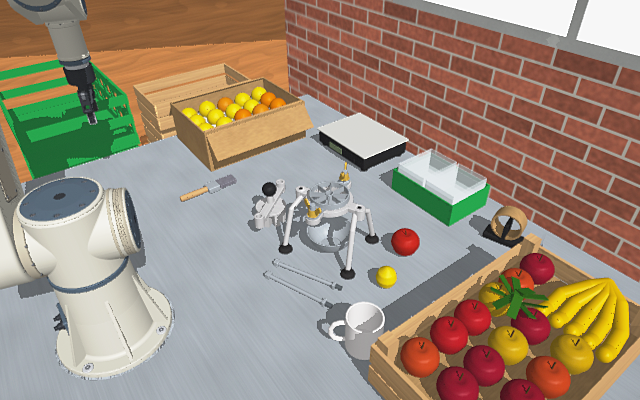

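The top view shows the brass nuts at about (328,182) and (348,232), and the ring at (340,208). I'll measure the nuts more closely by colour.

Run:
```python
from h import *
ims=[]
for n in("top","side"):
    c=read_camera(n);hsv=cv2.cvtColor(c["img"],cv2.COLOR_BGR2HSV)
    br=(hsv[...,0]>12)&(hsv[...,0]<32)&(hsv[...,1]>110)
    P,u,v=world(c,br);k=(P[:,2]>166)&(P[:,2]<225)&(abs(P[:,0]-560)<130)&(abs(P[:,1]+70)<120);P=P[k]
    for nm,s in(("far",P[:,0]>560),("near",P[:,0]<560)):
        Q=P[s];print(n,nm,len(Q),Q.mean(0).round(1),Q.min(0).round(1),Q.max(0).round(1))
        T=Q[Q[:,2]>Q[:,2].max()-12];m=T.mean(0);w,V=np.linalg.eigh(np.cov(T[:,:2].T));print("  top",len(T),m.round(1),w.round(1),np.degrees(np.arctan2(*V[::-1,1])).round(1)); print(T.round().astype(int).tolist()[::2])
    A,_,_=world(c);r=A[(A[:,2]>172)&(A[:,2]<186)&(np.hypot(A[:,0]-562,A[:,1]+68)<62)&(np.hypot(A[:,0]-562,A[:,1]+68)>42)]
    s=np.linalg.lstsq(np.c_[2*r[:,:2],np.ones(len(r))],(r[:,:2]**2).sum(1),rcond=None)[0];print(n,"ring",s[:2],np.sqrt(s[2]+s[0]**2+s[1]**2),len(r))
    for ctr in((635,-35,190),(490,-97,190)):
        a,b=map(int,pix(c,ctr));ims.append(cv2.resize(c["img"][b-20:b+20,a-26:a+26],None,fx=7,fy=7,interpolation=cv2.INTER_CUBIC))
cv2.imwrite("pics/n.png",np.vstack([np.hstack(ims[:2]),np.hstack(ims[2:])]))
```

```text
top far 43 [637.1 -35.6 191.3] [620.1 -55.5 172.6] [659.7 -18.4 208.5]
  top 15 [637.4 -38.6 204.3] [  1.9 481.3] -137.4
[[660, -18, 208], [658, -22, 205], [656, -25, 200], [631, -43, 197], [627, -46, 204], [623, -49, 205], [623, -55, 208], [621, -56, 204]]
top near 42 [ 485.1 -101.8  183.6] [ 475.6 -131.8  166.3] [498.5 -77.4 202.4]
  top 14 [ 487.6 -101.9  196.2] [  2.1 521.1] 93.1
[[491, -96, 194], [487, -77, 202], [487, -84, 198], [489, -120, 192], [488, -125, 197], [489, -132, 194], [485, -81, 195]]
top ring [565.24423281 -68.75308045] 49.912593085123575 133
side far 75 [632.4 -39.9 188.1] [612.9 -58.5 170.6] [656.2 -17.  208.3]
  top 22 [634.  -38.  203.2] [  1.9 644. ] -137.6
[[654, -17, 208], [652, -20, 207], [652, -19, 204], [649, -23, 203], [650, -23, 200], [647, -26, 199], [617, -51, 205], [615, -53, 204], [613, -56, 204], [615, -54, 199], [614, -55, 197]]
side near 120 [ 479.6 -106.8  182.4] [ 469.5 -135.5  166.4] [491.9 -73.7 202.2]
  top 31 [ 482.2 -105.1  195.9] [  2.3 600.9] 94.1
[[483, -74, 198], [480, -78, 199], [478, -77, 197], [480, -82, 199], [480, -78, 193], [478, -85, 195], [483, -86, 194], [483, -86, 191], [484, -126, 199], [483, -123, 195], [484, -131, 199], [482, -125, 193], [484, -131, 197], [482, -129, 194], [483, -136, 197], [484, -135, 193]]
side ring [559.88420388 -70.10219133] 49.93699408655981 259
```

View pics/n.png

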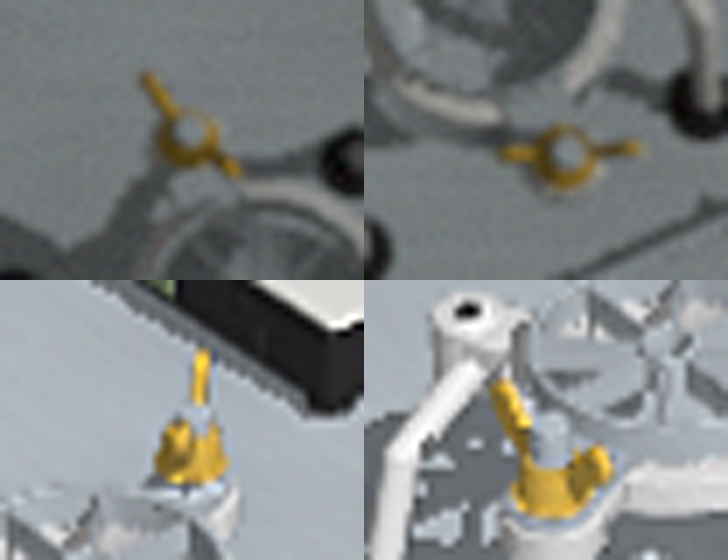

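The far nut at about (638,-37) is the loose one: its top is at 208 mm, against 202 mm for the near nut. Its wings lie at about 43° and 223°. I'll go above the gap between the wings with the gripper shut.

Call:
send_rows:
  motion:
    - {"dr": [0, 0, 0], "offset": [28, -38, 20], "hand": 1}
    - {"dr": [0, 0, 0], "offset": [56, -77, 25], "hand": 1}
    - {"dr": [0, 0, 0], "offset": [84, -116, 30], "hand": 1}
    - {"dr": [0, 0, 0], "offset": [112, -155, 30], "hand": 1}
    - {"dr": [0, 0, 0], "offset": [140, -194, 30], "hand": 1}
    - {"dr": [0, 0, 0], "offset": [168, -233, 30], "hand": 1}
    - {"dr": [0, 0, 0], "offset": [196, -272, 30], "hand": 1}
    - {"dr": [0, 0, 0], "offset": [224, -311, 30], "hand": 1}
    - {"dr": [0, 0, 0], "offset": [252, -350, 30], "hand": 1}
    - {"dr": [0, 0, 0], "offset": [280, -389, 30], "hand": 1}

```text
time_s: 2.0
ee_pos: [457.1, 208.9, 261.6]
tcp_rot: [0.142, 0.99, 0.0, 0.0]
force: [1.1, 1.4, -0.4]
gripper_width: 0.003
grasp_force: 0.0
```

```bash
python3 -c "
from h import *
from scipy.spatial.transform import Rotation as R
s=monitor.read_state();print(s['time_s'],s['ee_pos'],s['gripper_width'],s['force'],R.from_quat(s['tcp_rot']).as_matrix().round(3))"
```

```text
2.0 [457.1455349  208.90470377 261.62807739] 0.002565731522235356 [ 1.06128505  1.43357172 -0.36343636] [[-0.959  0.282  0.001]
 [ 0.282  0.959  0.   ]
 [-0.001  0.001 -1.   ]]
```

Call:
send_rows:
  motion:
    - {"dr": [0, 0, 0], "offset": [28, -38, 0], "hand": 1}
    - {"dr": [0, 0, 0], "offset": [56, -76, 0], "hand": 1}
    - {"dr": [0, 0, 0], "offset": [84, -116, 0], "hand": 1}
    - {"dr": [0, 0, 0], "offset": [112, -154, 0], "hand": 1}
    - {"dr": [0, 0, 0], "offset": [140, -194, 0], "hand": 1}
    - {"dr": [0, 0, 0], "offset": [163, -226, 0], "hand": 1}
    - {"dr": [0, 0, 0], "offset": [163, -226, -20], "hand": 1}
    - {"dr": [0, 0, 0], "offset": [163, -226, -35], "hand": 1}
    - {"dr": [0, 0, 0], "offset": [163, -226, -35], "hand": 1}

```text
time_s: 2.9
ee_pos: [617.3, -15.0, 223.6]
tcp_rot: [0.142, 0.99, -0.0, -0.002]
force: [-0.1, -0.2, 1.0]
gripper_width: 0.001
grasp_force: 0.0
```

Run:
```python
from h import *
s=monitor.read_state();t=s['ee_pos'];print(t,s['force'])
ims=[]
for n in("top","side"):
    c=read_camera(n);P=world(c)[0];k=(P[:,2]>t[2]-4)&(P[:,2]<t[2]+45)&(np.hypot(*(P[:,:2]-t[:2]).T)<60);Q=P[k]
    for lo in range(-4,45,8):
        z=Q[(Q[:,2]>t[2]+lo)&(Q[:,2]<=t[2]+lo+8)]
        if len(z):print(n,lo,len(z),(z.min(0)-t).round(),(z.max(0)-t).round())
    print(n,"tip px",pix(c,t),"axis px",pix(c,(638,-36.5,200)))
    a,b=map(int,pix(c,(630,-28,200)));ims.append(cv2.resize(c["img"][b-35:b+35,a-45:a+45],None,fx=4.4,fy=4.4,interpolation=cv2.INTER_CUBIC))
cv2.imwrite("pics/a.png",np.hstack(ims))
```

```text
[617.27888768 -15.03704468 223.60158082] [-0.05046147 -0.2334165   0.96717202]
top 4 1 [-7.  5.  9.] [-7.  5.  9.]
top 12 2 [-9. -1. 15.] [-9.  2. 15.]
top tip px (np.float64(321.7564685856672), np.float64(186.3613050637614)) axis px (np.float64(328.7823092281603), np.float64(181.6376322544353))
side -4 5 [-11.  -6.  -1.] [ 6. -2.  3.]
side 4 19 [-15. -14.   5.] [ 2.  5. 12.]
side 12 20 [-13. -15.  13.] [ 1.  5. 20.]
side 20 26 [-16. -14.  20.] [ 7.  8. 28.]
side 28 26 [-13. -13.  28.] [ 9. 14. 36.]
side 36 6 [-13.  -6.  36.] [-10.  11.  42.]
side 44 1 [-11.   6.  44.] [-11.   6.  44.]
side tip px (np.float64(333.76440735893647), np.float64(161.26656449390353)) axis px (np.float64(344.80742923716224), np.float64(169.6849868193967))
```

View pics/a.png

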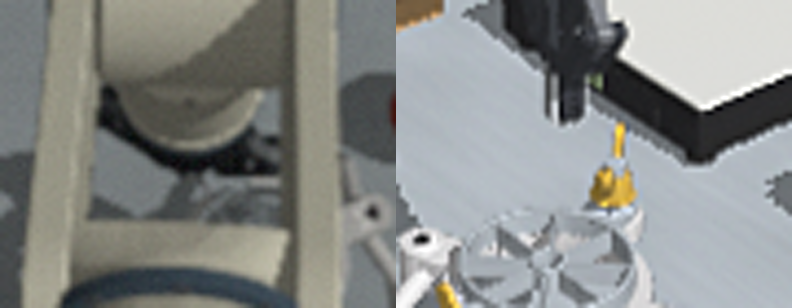

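Call:
send_rows:
  motion:
    - {"dr": [0, 0, 0], "offset": [0, 0, -12], "hand": 1}
    - {"dr": [0, 0, 0], "offset": [0, 0, -24], "hand": 1}
    - {"dr": [0, 0, 0], "offset": [0, 0, -35], "hand": 1}
    - {"dr": [0, 0, 0], "offset": [0, 0, -35], "hand": 1}
    - {"dr": [0, 0, 0], "offset": [0, 0, -35], "hand": 1}

```text
time_s: 3.5
ee_pos: [619.0, -15.2, 190.9]
tcp_rot: [0.142, 0.99, -0.0, -0.0]
force: [-0.5, -0.2, -0.5]
gripper_width: 0.0
grasp_force: 0.0
```

Run:
```python
from h import *
s=monitor.read_state();print(s['time_s'],s['ee_pos'],s['force'])
P0=np.array([619.2,-15.35]);C=np.array([637.5,-36.5])
for a in range(131,-600,-15):
    t=np.radians(a);print(a,(C+28*np.array([np.cos(t),np.sin(t)])-P0).round(1).tolist(),end=' ') if a>-250 else 0
```

```text
3.5 [619.00139561 -15.24595654 190.88016729] [-0.53336438 -0.16632294 -0.53322696]
131 [-0.1, -0.0] 116 [6.0, 4.0] 101 [13.0, 6.3] 86 [20.3, 6.8] 71 [27.4, 5.3] 56 [34.0, 2.1] 41 [39.4, -2.8] 26 [43.5, -8.9] 11 [45.8, -15.8] -4 [46.2, -23.1] -19 [44.8, -30.3] -34 [41.5, -36.8] -49 [36.7, -42.3] -64 [30.6, -46.3] -79 [23.6, -48.6] -94 [16.3, -49.1] -109 [9.2, -47.6] -124 [2.6, -44.4] -139 [-2.8, -39.5] -154 [-6.9, -33.4] -169 [-9.2, -26.5] -184 [-9.6, -19.2] -199 [-8.2, -12.0] -214 [-4.9, -5.5] -229 [-0.1, -0.0] -244 [6.0, 4.0]
```

Call:
send_rows:
  motion:
    - {"dr": [0, 0, 0], "offset": [6, 4, 0], "hand": 1}
    - {"dr": [0, 0, 0], "offset": [13, 6.3, 0], "hand": 1}
    - {"dr": [0, 0, 0], "offset": [20.3, 6.8, 0], "hand": 1}
    - {"dr": [0, 0, 0], "offset": [27.4, 5.3, 0], "hand": 1}
    - {"dr": [0, 0, 0], "offset": [34, 2.1, 0], "hand": 1}
    - {"dr": [0, 0, 0], "offset": [39.4, -2.8, 0], "hand": 1}

```text
time_s: 4.1
ee_pos: [658.9, -18.2, 191.0]
tcp_rot: [0.142, 0.99, 0.0, -0.0]
force: [-1.8, 1.5, -0.6]
gripper_width: -0.004
grasp_force: 0.8
```

```bash
cat > look.py <<'E'
from h import *
import sys
s=monitor.read_state();print(s['time_s'],np.round(s['ee_pos'],1),np.round(s['force'],1),np.round(s['torque'],2))
c=read_camera("side");hsv=cv2.cvtColor(c["img"],cv2.COLOR_BGR2HSV)
P,u,v=world(c,(hsv[...,0]>12)&(hsv[...,0]<32)&(hsv[...,1]>110))
k=(P[:,2]>166)&(P[:,2]<225)&(np.hypot(P[:,0]-634,P[:,1]+37)<40);P=P[k]
r=P[:,:2]-[634,-37];o=(np.hypot(*r.T)>16)
print(len(P),P.max(0).round(1),"wing angles",sorted(np.degrees(np.arctan2(r[o,1],r[o,0])).round().astype(int)), "low z",np.percentile(P[:,2],[3,98]).round(1))
if len(sys.argv)>1:
    a,b=map(int,pix(c,(630,-32,200)));cv2.imwrite(f"pics/{sys.argv[1]}.png",cv2.resize(c["img"][b-35:b+35,a-45:a+45],None,fx=6,fy=6,interpolation=cv2.INTER_CUBIC))
E
python3 look.py b
```

```text
4.1 [658.9 -18.2 191. ] [-1.8  1.5 -0.6] [ 0.23  0.24 -0.07]
112 [668.1 -25.1 208.4] wing angles [np.int64(-180), np.int64(-179), np.int64(-179), np.int64(-178), np.int64(-177), np.int64(-176), np.int64(-176), np.int64(-176), np.int64(-176), np.int64(-176), np.int64(-175), np.int64(-175), np.int64(-174), np.int64(-174), np.int64(-174), np.int64(-8), np.int64(-6), np.int64(-5), np.int64(-4), np.int64(-4), np.int64(-3), np.int64(-3), np.int64(-3), np.int64(-2), np.int64(-2), np.int64(-1), np.int64(0), np.int64(0), np.int64(0), np.int64(1), np.int64(3), np.int64(3), np.int64(3), np.int64(4), np.int64(5), np.int64(5), np.int64(8), np.int64(9), np.int64(9), np.int64(10), np.int64(11), np.int64(11), np.int64(13), np.int64(169), np.int64(176), np.int64(177), np.int64(178), np.int64(179)] low z [174.  206.3]
```

View pics/b.png

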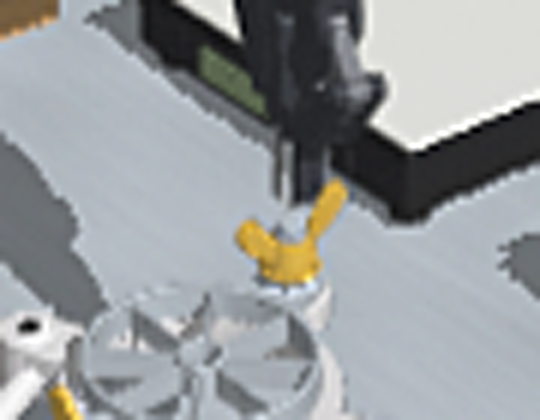

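The picture shows the shut fingertips behind the wing at about (310,190), with the wings turned from 43° to about 0°. The force is about 2 N, so the push works and I'll continue around.

Call:
send_rows:
  motion:
    - {"dr": [0, 0, 0], "offset": [4.1, -6.1, 0], "hand": 1}
    - {"dr": [0, 0, 0], "offset": [6.4, -13, 0], "hand": 1}
    - {"dr": [0, 0, 0], "offset": [6.8, -20.3, 0], "hand": 1}
    - {"dr": [0, 0, 0], "offset": [5.4, -27.5, 0], "hand": 1}
    - {"dr": [0, 0, 0], "offset": [2.1, -34, 0], "hand": 1}
    - {"dr": [0, 0, 0], "offset": [-2.7, -39.5, 0], "hand": 1}
    - {"dr": [0, 0, 0], "offset": [-8.8, -43.5, 0], "hand": 1}
    - {"dr": [0, 0, 0], "offset": [-15.8, -45.8, 0], "hand": 1}
    - {"dr": [0, 0, 0], "offset": [-23.1, -46.3, 0], "hand": 1}
    - {"dr": [0, 0, 0], "offset": [-30.2, -44.8, 0], "hand": 1}

```text
time_s: 5.15
ee_pos: [627.8, -63.2, 191.5]
tcp_rot: [0.142, 0.99, -0.0, 0.0]
force: [2.5, -0.8, -0.2]
gripper_width: 0.002
grasp_force: 1.0
```

```bash
sed -i 's/sorted(np.degrees(np.arctan2(r\[o,1\],r\[o,0\])).round().astype(int))/np.unique((np.degrees(np.arctan2(r[o,1],r[o,0]))\/\/15*15).astype(int),return_counts=True)/' look.py; python3 look.py
```

```text
5.15 [627.8 -63.2 191.5] [ 2.5 -0.8 -0.2] [-0.05 -0.41 -0.06]
29 [631.7 -24.6 206. ] wing angles (array([-150, -135]), array([12,  1])) low z [171.2 205.6]
```

Call:
send_rows:
  motion:
    - {"dr": [0, 0, 0], "offset": [-6.6, 3.2, 0], "hand": 1}
    - {"dr": [0, 0, 0], "offset": [-12, 8.1, 0], "hand": 1}
    - {"dr": [0, 0, 0], "offset": [-16.1, 14.2, 0], "hand": 1}
    - {"dr": [0, 0, 0], "offset": [-18.4, 21.1, 0], "hand": 1}
    - {"dr": [0, 0, 0], "offset": [-18.8, 28.4, 0], "hand": 1}
    - {"dr": [0, 0, 0], "offset": [-17.4, 35.6, 0], "hand": 1}
    - {"dr": [0, 0, 0], "offset": [-14.1, 42.1, 0], "hand": 1}
    - {"dr": [0, 0, 0], "offset": [-9.3, 47.6, 0], "hand": 1}
    - {"dr": [0, 0, 0], "offset": [-3.2, 51.6, 0], "hand": 1}
    - {"dr": [0, 0, 0], "offset": [3.8, 53.9, 0], "hand": 1}

```text
time_s: 6.2
ee_pos: [632.6, -8.5, 191.1]
tcp_rot: [0.142, 0.99, 0.0, -0.0]
force: [-1.8, -0.2, 0.1]
gripper_width: -0.004
grasp_force: 0.6
```

```bash
python3 look.py
```

```text
6.2 [632.6  -8.5 191.1] [-1.8 -0.2  0.1] [-0.07  0.18 -0.01]
76 [647.2  -8.7 205.1] wing angles (array([-120, -105,   60,   75]), array([ 4, 11, 10,  1])) low z [170.7 203.1]
```

Call:
send_rows:
  motion:
    - {"dr": [0, 0, 0], "offset": [7.3, 0.5, -1], "hand": 1}
    - {"dr": [0, 0, 0], "offset": [14.4, -1, -2], "hand": 1}
    - {"dr": [0, 0, 0], "offset": [21, -4.2, -2], "hand": 1}
    - {"dr": [0, 0, 0], "offset": [26.4, -9.1, -2], "hand": 1}
    - {"dr": [0, 0, 0], "offset": [30.5, -15.2, -2], "hand": 1}
    - {"dr": [0, 0, 0], "offset": [32.8, -22.1, -2], "hand": 1}

```text
time_s: 6.85
ee_pos: [665.8, -31.6, 189.4]
tcp_rot: [0.142, 0.99, 0.0, 0.0]
force: [-0.3, 2.0, 0.1]
gripper_width: -0.002
grasp_force: 1.0
```

```bash
python3 look.py
```

```text
6.85 [665.8 -31.6 189.4] [-0.3  2.   0.1] [ 0.4   0.12 -0.07]
130 [662.8 -19.4 203.2] wing angles (array([-45, -30, -15, 135, 150]), array([ 4, 23,  5, 10, 14])) low z [170.  201.8]
```

Call:
send_rows:
  motion:
    - {"dr": [0, 0, 0], "offset": [0.4, -3.6, 0], "hand": 1}
    - {"dr": [0, 0, 0], "offset": [0.4, -7.3, 0], "hand": 1}
    - {"dr": [0, 0, 0], "offset": [-0.2, -11, 0], "hand": 1}
    - {"dr": [0, 0, 0], "offset": [-1, -14.5, 0], "hand": 1}

```text
time_s: 7.3
ee_pos: [664.2, -46.0, 189.5]
tcp_rot: [0.142, 0.99, -0.0, 0.0]
force: [0.9, 1.3, -0.5]
gripper_width: -0.0
grasp_force: 0.6
```

Call:
send_rows:
  motion:
    - {"dr": [0, 0, 0], "offset": [-1.5, -3.3, 0], "hand": 1}
    - {"dr": [0, 0, 0], "offset": [-3.3, -6.5, 0], "hand": 1}

```text
time_s: 7.5
ee_pos: [660.8, -52.6, 189.4]
tcp_rot: [0.142, 0.99, -0.0, 0.0]
force: [1.8, 1.2, 0.1]
gripper_width: -0.001
grasp_force: 0.5
```

Call:
send_rows:
  motion:
    - {"dr": [0, 0, 0], "offset": [-2.3, -2.8, 0], "hand": 1}
    - {"dr": [0, 0, 0], "offset": [-4.8, -5.5, 0], "hand": 1}

```text
time_s: 7.7
ee_pos: [655.8, -58.0, 189.4]
tcp_rot: [0.142, 0.99, -0.0, 0.0]
force: [1.2, 1.6, -0.8]
gripper_width: 0.001
grasp_force: 0.6
```

```bash
python3 look.py
```

```text
7.7 [655.8 -58.  189.4] [ 1.2  1.6 -0.8] [ 0.18 -0.17 -0.01]
100 [644.   -5.1 204.1] wing angles (array([-105,  -90,  -75,   75,   90]), array([ 1, 19,  2, 10, 12])) low z [168.3 202.2]
```

Call:
send_rows:
  motion:
    - {"dr": [0, 0, 0], "offset": [-3, -2.1, 0], "hand": 1}
    - {"dr": [0, 0, 0], "offset": [-6.1, -4, 0], "hand": 1}

```text
time_s: 7.95
ee_pos: [649.6, -61.8, 189.3]
tcp_rot: [0.142, 0.99, -0.0, 0.0]
force: [0.5, -0.2, -0.4]
gripper_width: 0.003
grasp_force: 0.5
```

Call:
send_rows:
  motion:
    - {"dr": [0, 0, 0], "offset": [-3.5, -1.2, 0], "hand": 1}
    - {"dr": [0, 0, 0], "offset": [-7, -2.3, 0], "hand": 1}

```text
time_s: 8.15
ee_pos: [642.6, -64.1, 189.3]
tcp_rot: [0.142, 0.99, -0.0, 0.0]
force: [2.0, 0.1, 0.3]
gripper_width: 0.003
grasp_force: 0.8
```

Call:
send_rows:
  motion:
    - {"dr": [0, 0, 0], "offset": [-3.7, -0.4, 0], "hand": 1}
    - {"dr": [0, 0, 0], "offset": [-7.3, -0.5, 0], "hand": 1}

```text
time_s: 8.35
ee_pos: [635.3, -64.6, 189.4]
tcp_rot: [0.142, 0.99, -0.0, 0.0]
force: [1.6, 1.0, -0.7]
gripper_width: -0.002
grasp_force: 0.7
```

```bash
python3 look.py
```

```text
8.35 [635.3 -64.6 189.4] [ 1.6  1.  -0.7] [-0.05 -0.32 -0.03]
56 [650.8 -17.1 203.3] wing angles (array([-135,   45]), array([12,  5])) low z [167.8 202. ]
```

Call:
send_rows:
  motion:
    - {"dr": [0, 0, 0], "offset": [-3.6, 0.5, 0], "hand": 1}
    - {"dr": [0, 0, 0], "offset": [-7.1, 1.5, 0], "hand": 1}

```text
time_s: 8.6
ee_pos: [628.2, -63.0, 189.3]
tcp_rot: [0.142, 0.99, -0.0, 0.0]
force: [1.4, -0.1, 0.1]
gripper_width: -0.001
grasp_force: 0.7
```

Call:
send_rows:
  motion:
    - {"dr": [0, 0, 0], "offset": [-3.4, 1.4, 0], "hand": 1}
    - {"dr": [0, 0, 0], "offset": [-6.6, 3.2, 0], "hand": 1}

```text
time_s: 8.8
ee_pos: [621.7, -59.7, 189.4]
tcp_rot: [0.142, 0.99, -0.0, 0.0]
force: [2.4, -0.7, -0.1]
gripper_width: 0.005
grasp_force: 0.8
```

Call:
send_rows:
  motion:
    - {"dr": [0, 0, 0], "offset": [-2.8, 2.3, 0], "hand": 1}
    - {"dr": [0, 0, 0], "offset": [-5.4, 4.9, 0], "hand": 1}

```text
time_s: 9.0
ee_pos: [615.9, -54.7, 189.2]
tcp_rot: [0.142, 0.99, -0.0, -0.0]
force: [1.2, -1.2, 0.7]
gripper_width: 0.002
grasp_force: 0.6
```

```bash
python3 look.py
```

```text
9.0 [615.9 -54.7 189.2] [ 1.2 -1.2  0.7] [-0.18 -0.14 -0.01]
42 [664.6 -29.7 205.8] wing angles (array([-180,  -15,    0,   15]), array([ 4,  1, 11,  1])) low z [167.7 201.3]
```

Call:
send_rows:
  motion:
    - {"dr": [0, 0, 0], "offset": [-2.2, 3, 0], "hand": 1}
    - {"dr": [0, 0, 0], "offset": [-4.1, 6.1, 0], "hand": 1}

```text
time_s: 9.25
ee_pos: [612.0, -48.6, 189.2]
tcp_rot: [0.142, 0.99, -0.0, -0.0]
force: [1.3, -0.8, -0.2]
gripper_width: 0.001
grasp_force: 0.5
```

Call:
send_rows:
  motion:
    - {"dr": [0, 0, 0], "offset": [-1.3, 3.4, 0], "hand": 1}
    - {"dr": [0, 0, 0], "offset": [-2.3, 6.9, 0], "hand": 1}

```text
time_s: 9.45
ee_pos: [609.8, -41.6, 189.2]
tcp_rot: [0.142, 0.99, -0.0, -0.0]
force: [0.9, -1.7, -0.5]
gripper_width: 0.002
grasp_force: 0.7
```

Call:
send_rows:
  motion:
    - {"dr": [0, 0, 0], "offset": [-0.4, 3.6, 0], "hand": 1}
    - {"dr": [0, 0, 0], "offset": [-0.4, 7.3, 0], "hand": 1}

```text
time_s: 9.65
ee_pos: [609.6, -34.3, 189.3]
tcp_rot: [0.142, 0.99, -0.0, 0.0]
force: [0.6, -1.5, -0.2]
gripper_width: 0.002
grasp_force: 0.8
```

```bash
python3 look.py c
```

```text
9.65 [609.6 -34.3 189.3] [ 0.6 -1.5 -0.2] [-0.29 -0.1  -0.03]
90 [658.9 -27.6 201. ] wing angles (array([-45, -30]), array([23,  5])) low z [167.4 199.9]
```

View pics/c.png

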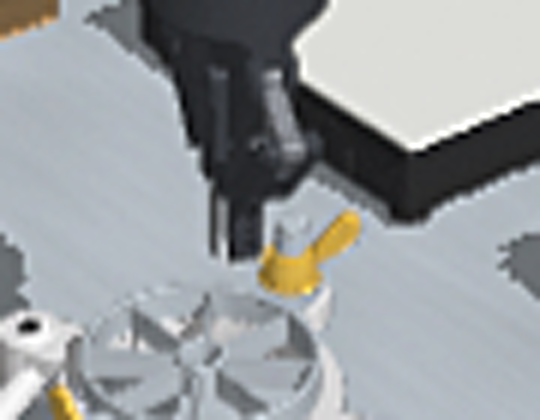

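The picture shows the nut low on its stud at about (290,265), with the finger behind the hidden wing at (235,240). It still turns at about 1.6 N, so I keep going.

Call:
send_rows:
  motion:
    - {"dr": [0, 0, 0], "offset": [0.6, 3.7, 0], "hand": 1}
    - {"dr": [0, 0, 0], "offset": [1.4, 7.2, 0], "hand": 1}

```text
time_s: 9.9
ee_pos: [610.5, -30.5, 189.1]
tcp_rot: [0.142, 0.99, -0.003, -0.0]
force: [-2.3, -26.7, -0.9]
gripper_width: -0.003
grasp_force: 10.9
```

Call:
send_rows:
  motion:
    - {"dr": [0, 0, 0], "offset": [1.5, 3.3, 0], "hand": 1}
    - {"dr": [0, 0, 0], "offset": [3.3, 6.5, 0], "hand": 1}

```text
time_s: 10.1
ee_pos: [611.6, -28.3, 188.5]
tcp_rot: [0.142, 0.99, -0.007, -0.002]
force: [-12.0, -46.7, 2.5]
gripper_width: -0.001
grasp_force: 21.5
```

The nut has stopped hard: the force rose from 1.6 N to 27 N and the finger was held back. I'll back off, then lift.

Call:
send_rows:
  motion:
    - {"dr": [0, 0, 0], "offset": [-3.5, -7, 0], "hand": 1}
    - {"dr": [0, 0, 0], "offset": [-6, -14, 0], "hand": 1}
    - {"dr": [0, 0, 0], "offset": [-9, -20, 0], "hand": 1}
    - {"dr": [0, 0, 0], "offset": [-9, -20, 0], "hand": 1}
    - {"dr": [0, 0, 0], "offset": [-9, -20, 20], "hand": 1}
    - {"dr": [0, 0, 0], "offset": [-9, -20, 50], "hand": 1}
    - {"dr": [0, 0, 0], "offset": [-30, 20, 80], "hand": 1}
    - {"dr": [0, 0, 0], "offset": [-60, 55, 90], "hand": 1}
    - {"dr": [0, 0, 0], "offset": [-90, 90, 90], "hand": 1}
    - {"dr": [0, 0, 0], "offset": [-110, 125, 90], "hand": 1}

```text
time_s: 11.1
ee_pos: [502.4, 106.0, 279.9]
tcp_rot: [0.142, 0.99, 0.0, 0.0]
force: [0.5, 0.6, 0.1]
gripper_width: -0.003
grasp_force: 0.0
```

Call:
send_rows:
  motion:
    - {"dr": [0, 0, 0], "offset": [-25, 40, 0], "hand": 1}
    - {"dr": [0, 0, 0], "offset": [-50, 80, 0], "hand": 1}
    - {"dr": [0, 0, 0], "offset": [-75, 120, 0], "hand": 1}
    - {"dr": [0, 0, 0], "offset": [-100, 160, 0], "hand": 1}
    - {"dr": [0, 0, 0], "offset": [-100, 160, 0], "hand": 1}
    - {"dr": [0, 0, 0], "offset": [-100, 160, 0], "hand": 1}

```text
time_s: 11.7
ee_pos: [403.5, 265.4, 279.4]
tcp_rot: [0.141, 0.99, 0.0, 0.0]
force: [0.5, 0.8, -0.7]
gripper_width: -0.0
grasp_force: 0.0
```

```bash
python3 look.py
python3 - <<'E'
from h import *
ims=[]
for n in("top","side"):
    c=read_camera(n);hsv=cv2.cvtColor(c["img"],cv2.COLOR_BGR2HSV)
    P,u,v=world(c,(hsv[...,0]>12)&(hsv[...,0]<32)&(hsv[...,1]>110));k=(P[:,2]>166)&(P[:,2]<225)&(abs(P[:,0]-560)<130)&(abs(P[:,1]+70)<120);P=P[k]
    for nm,s in(("far",P[:,0]>560),("near",P[:,0]<560)):
        Q=P[s];T=Q[Q[:,2]>Q[:,2].max()-12] if len(Q) else Q
        if len(T)>3:w,V=np.linalg.eigh(np.cov(T[:,:2].T));print(n,nm,Q.max(0).round(1),np.degrees(np.arctan2(*V[::-1,1])).round(1))
    a,b=map(int,pix(c,(562,-70,150)));ims.append(cv2.resize(c["img"][b-70:b+70,a-90:a+90],None,fx=2.2,fy=2.2))
cv2.imwrite("pics/d.png",np.hstack(ims))
E
```

```text
11.7 [403.5 265.4 279.4] [ 0.5  0.8 -0.7] [-0.01 -0.03 -0.03]
124 [658.8 -18.2 202. ] wing angles (array([-45, -30, 120, 135]), array([21,  9,  6, 18])) low z [167.7 200.3]
top far [662.5 -19.  206.7] 142.9
top near [498.8 -77.6 204.6] 92.5
side far [659.3 -17.9 200.2] 143.5
side near [490.2 -74.6 201.5] 93.5
```

View pics/d.png

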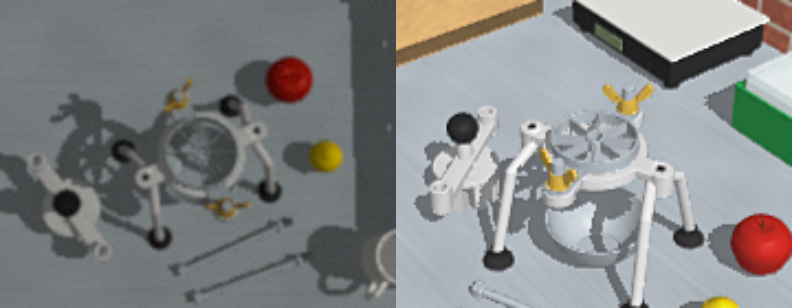

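The wings are now at 143°/−37° and the nut's top (200–202 mm by side camera) matches the tight one. The tight nut still lies at 93°, the neighbouring things have not moved, and the hand is clear.

```bash
python3 -c "
from cell import workorder
print(workorder.hand_in())"
```

```text
the job is handed in; nothing more can be done
None
```

The loose wing nut is turned fully down on its ear (about 10.8 rad, to a hard stop), the tight nut and the things around the wedger are where they were, the hand is clear, and the job is handed in. My last stroke pressed on for one step after the nut stopped, peaking at about 48 N at the fingertip.

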